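# Run the fingertips along a paint-pot strip to shut its lids

### The arm

A 6-joint arm with a two-finger parallel gripper is mounted at the origin on a cart in front of the work surface, level with it; the furniture and walls round the work are solid. World frame = base frame: x ahead of the robot, y to its left, z up, the work surface at z = 0. Lengths are in m, angles in rad, forces in N, time in s.
With the tool pointing down it reaches from about 0.275 to 0.825 m from the base axis. Payload 4.9 kg.
Tool frame: the origin (TCP) lies midway between the tips of the shut fingers; the grasp point (between the pads) lies 19 mm behind it (grip_point_offset is the distance from the TCP to the grasp point, in m); z points along the fingers, y is the line along which they close (so a half turn about z gives the same grasp; the last joint's range is limited). The gripper opens to 85 mm and grips with 20 to 120 N. Pads are 22 mm wide; open, the fingers measure 114 mm over their backs; the gripper's body (76 mm by 85 mm) begins 54 mm behind the grasp point. The pads swing forward as they close: fully open they stand 13 mm farther back than shut.
Start: joints at [-1.298, 0.326, -0.193, 1.052, 0, 1.437], TCP at [0.218, -0.505, 0.208] pointing down, gripper open.
Joint ranges: [-2.65, 2.65], [-0.97, 1.79], [-1.3, 1.35], [-1.93, 2.1], [-1.47, 1.37], [-3.14, 3.14]. Speed limits (rad/s): [2.57, 2.57, 3.14, 3.14, 3.14, 3.14].

### API

Orientations are given as a rotation vector (axis times angle).
In Python, from cell import * gives the robot as it stands. Calls block until the motion is done:
- movep(position, orientation): joint-space move of the TCP to a pose.
- move_l(position, velocity=0.15, rot=None, until_force=None): straight line of the TCP; rot=None keeps the orientation; velocity is the mean speed in m/s. With until_force (N) it stops when the force on the tool has changed by that much, and returns True; else False.
- set_joints(angles): joint-space move.
- let_go() and grab(newtons=None): open the fingers fully, or close them until they stop; newtons is the grip in N (None keeps the last).
- sleep(seconds).
- ik(position, orientation): joint angles nearest the present ones, or None.
- get_state(): the state.
- grab_frame(name): name is "side" or "top" or "wrist"; returns a dict with "img" (400x640x3 uint8, red, green, blue), "fx", "fy", "cx", "cy" (pixels), "cam_to_world" (4x4, takes a point from camera to world coordinates); the wrist camera has in their place "T_tool_cam" (4x4, takes a point from camera to tool coordinates, whose origin is the TCP and whose axes are the flange's). Camera axes: x right, y down, z forward; pixel columns grow to the right and rows downward; lengths in m; the calibration is good to about 2 mm. A picture is of the moment at which its call begins: read the wrist's pose just before it. There is no depth.
A pose or a line that the arm cannot do raises MotionError and nothing moves.
- sign_off(): hands the job in; it is judged then, once.
Trained networks look in the newest picture that a camera, given by its name, has taken for a name from the list of things; names that differ only in an ending like _2 or _b are one class to them, and where a whole thing is asked for, a point or a joint stands for the part that bears it (a point fixed in the world has none). Each returns a list of dicts, best first, with "score" (0 to 1); they miss things now and then, are a little off and sometimes report something else, mostly with a low value. They report only what shows in the picture. A call takes as long as a camera call.
- spot_in(camera, name): "centre" ([column, row] in pixels, amid what is visible of it).
- silhouettes(camera, name): "mask" (400x640 bool, what is visible of it) and "centre" ([column, row] in pixels, amid what is visible of it).
- tip_of(camera, name): "centre" ([column, row] in pixels: a listed point, or the origin of a listed thing).
The state is a dict: "clock": time; "q": joint angles; "joint_velocities": joint speeds; "tau": joint torques, N m; "position": TCP position; "eef_rot": TCP orientation; "contact_force": force on the tool from outside, world axes, zero at the start; "wrist_torque": the same for the moment, N m; "finger_gap": opening from 0.0 (shut) to 1.0 (fully open); "grasp_force": force on a finger pad.
Only numpy, scipy, OpenCV 4.12 (cv2) and the standard library are available. Lean on these libraries where they do the work, as an engineer would, in place of code of your own. Each camera call takes 0.05 s, during which the arm holds its last target. There are 200 camera calls.

### The job

Painting is over: run your fingertips lightly along the curved strip of four paint pots, from the end nearest the robot to the far end, so that the lids fold over and shut one after another in that order. Do it gently, with the strip standing where it is: do not lift it, tip it, shove it along or press hard on it. Leave the single pot in the hollow of the strip open and, like everything else on the desk, undisturbed.

Things in the scene. Friction and masses are not known exactly. Their poses are not given: they have to be found in the camera images.
- strip: Curved paint-pot strip: dark steel foot plate 5 mm thick, 52 mm wide, bent to an arc of 220 mm radius, with four round white pots (37 mm across, rims 34 mm above the desk) 54 mm apart along it. Stands loose, about 0.8 kg. Origin: on the underside at mid-arc, between pots 2 and 3; x points to the hollow side of the arc, y along the row towards pot 1, z up.
- single_lid (a joint): Flip lid of the single pot, built like those of the strip; 0 is shut. It starts at about 65 to 85 degrees and is to stay open.
- single_pot: A separate single paint pot on a round steel foot, 52 mm across, with the same pot and flip lid as those of the strip; it stands in the hollow of the strip's arc, about 80 mm from the row, 0.2 kg, loose. Origin: centre of its underside. It is in use and stays as it is.
- masking_tape: Roll of masking tape lying flat, 101 mm across, 24 mm high; bystander. Origin: centre of its underside.
- paint_jar: Closed paint jar, 54 mm across, 62 mm high; bystander. Origin: centre of its underside.
- marker: Marker pen lying flat, 124 mm long, 17 mm thick; bystander. Origin: centre of its underside.
- paint_cup_05: Paper paint cup, 51 mm across, 52 mm high; bystander. Origin: centre of its underside.
- lid1 (a joint): Flip lid of pot 1 (at the end nearest the robot): white disc 39 mm across, 4 mm thick, with a 9 mm thumb tab. Hinge across the row, 21.5 mm before the pot's centre (on its near-end side), 32 mm above the desk. Rad, 0 shut, more is open; starts at 60 to 86 degrees, its edge up to 80 mm above the desk. No spring; weak friction (0.004 N m) keeps it where it is left: it does not fall shut.
- pot1 (a point): Point fixed to the strip on the axis of pot 1, 38 mm above the desk: the middle of the upper face of lid 1 when it is shut.
- lid2 (a joint): Flip lid of pot 2 (number 2 from the near end): white disc 39 mm across, 4 mm thick, with a 9 mm thumb tab. Hinge across the row, 21.5 mm before the pot's centre (on its near-end side), 32 mm above the desk. Rad, 0 shut, more is open; starts at 60 to 86 degrees, its edge up to 80 mm above the desk. No spring; weak friction (0.004 N m) keeps it where it is left: it does not fall shut.
- pot2 (a point): Point fixed to the strip on the axis of pot 2, 38 mm above the desk: the middle of the upper face of lid 2 when it is shut.
- lid3 (a joint): Flip lid of pot 3 (number 3 from the near end): white disc 39 mm across, 4 mm thick, with a 9 mm thumb tab. Hinge across the row, 21.5 mm before the pot's centre (on its near-end side), 32 mm above the desk. Rad, 0 shut, more is open; starts at 60 to 86 degrees, its edge up to 80 mm above the desk. No spring; weak friction (0.004 N m) keeps it where it is left: it does not fall shut.
- pot3 (a point): Point fixed to the strip on the axis of pot 3, 38 mm above the desk: the middle of the upper face of lid 3 when it is shut.
- lid4 (a joint): Flip lid of pot 4 (at the far end): white disc 39 mm across, 4 mm thick, with a 9 mm thumb tab. Hinge across the row, 21.5 mm before the pot's centre (on its near-end side), 32 mm above the desk. Rad, 0 shut, more is open; starts at 60 to 86 degrees, its edge up to 80 mm above the desk. No spring; weak friction (0.004 N m) keeps it where it is left: it does not fall shut.
- pot4 (a point): Point fixed to the strip on the axis of pot 4, 38 mm above the desk: the middle of the upper face of lid 4 when it is shut.

How it is judged:
On the way, in this order (a step that is already met when the one before it is completed fails the run):
1. lid 1 is shut (within 11 degrees) (value of joint lid1 below 0.2 rad), for 0.05 s.
2. lid 2 is shut (within 11 degrees) (value of joint lid2 below 0.2 rad), for 0.05 s.
3. lid 3 is shut (within 11 degrees) (value of joint lid3 below 0.2 rad), for 0.05 s.
4. lid 4 is shut (within 11 degrees) (value of joint lid4 below 0.2 rad), for 0.05 s.
At the end, for the whole second after the job is handed in: All four lids of the strip are shut to within 11 degrees (0.2 rad); the strip stands flat and at rest within 20 mm of where it stood; the single pot's lid is still open (over 50 degrees); the single pot, tape, jar, marker and paper cup lie within 20 mm of where they were (value of joint each of lid1, lid2, lid3, lid4 below 0.2 rad and value of joint single_lid above 0.9 rad and distance of each of strip, single_pot, masking_tape, paint_jar, marker, paint_cup_05 from where it was at the start of the episode below 0.02 m and height (world z) of strip below 0.006 m and angle between strip's own z axis and vertical below 0.08 rad and linear speed of strip below 0.02 m/s); the robot touches nothing.
It fails at once if the strip is shoved more than 20 mm (distance of strip from where it was at the start of the episode above 0.02 m).
It fails at once if the strip is lifted or tipped (height (world z) of strip above 0.01 m or angle between strip's own z axis and vertical above 0.12 rad).
It fails at once if the strip or its lids are pressed with more than 20 N (contact force between the arm and strip above 20 N).
It fails at once if the single pot's lid is pushed over (value of joint single_lid below 0.9 rad).
It fails at once if a bystander is moved more than 20 mm (distance of any of single_pot, masking_tape, paint_jar, marker, paint_cup_05 from where it was at the start of the episode above 0.02 m).
It also fails if it takes over 35 s, if anything falls off the work surface, if the arm or the gripper's body presses on something with over 40 N, if the wrist force passes 120 N, or if a joint passes its speed limit or range.

## Working session

There is one attempt and no reset: what is moved stays moved. The work goes in short steps, each a Python script; the robot and the scene stay as the last script left them, time stands still between calls to the robot, and variables do not carry over. Pictures are saved under pics/ and viewed, at most 10 in all, crops included, and the job is handed in when it is done.

```bash
mkdir -p pics
python3 - <<'E'
from cell import *
import cv2, numpy as np
s=get_state(); print(s['clock'],s['eef_rot'],s['position'])
for c in ("top","side"):
    f=grab_frame(c); cv2.imwrite(f"pics/{c}0.png",f["img"][:,:,::-1])
    T=np.array(f["cam_to_world"]); print(c,T[:3,3])
    def ray(p,z):
        d=T[:3,:3]@np.array([(p[0]-f["cx"])/f["fx"],(p[1]-f["cy"])/f["fy"],1]); return (T[:3,3]+d*(z-T[2,3])/d[2]).round(4)
    for n,z in [("strip",0),("pot1",.038),("pot2",.038),("pot3",.038),("pot4",.038),("single_pot",0),("masking_tape",0),("paint_jar",0),("marker",0),("paint_cup_05",0)]:
        for r in tip_of(c,n)[:2]: print(n,r["score"],np.round(r["centre"]),ray(r["centre"],z))
E
```

```text
0.0 [-3.07506338e+00 -6.34264995e-01  2.18684981e-04] [ 0.21746226 -0.50447818  0.20677905]
top [0.39644664 0.03961985 1.09631042]
strip 0.8 [364. 220.] [ 0.5251 -0.0868  0.    ]
strip 0.28 [344. 234.] [ 0.4864 -0.0293  0.    ]
pot1 0.97 [351. 195.] [ 0.5921 -0.048   0.038 ]
pot1 0.91 [362. 209.] [ 0.553  -0.0788  0.038 ]
pot2 0.97 [351. 195.] [ 0.5921 -0.048   0.038 ]
pot2 0.91 [362. 209.] [ 0.553  -0.0788  0.038 ]
pot3 0.97 [351. 195.] [ 0.5921 -0.048   0.038 ]
pot3 0.91 [362. 209.] [ 0.553  -0.0788  0.038 ]
pot4 0.97 [351. 195.] [ 0.5921 -0.048   0.038 ]
pot4 0.91 [362. 209.] [ 0.553  -0.0788  0.038 ]
single_pot 0.6 [341. 233.] [ 0.4881 -0.0205  0.    ]
masking_tape 0.93 [196. 212.] [0.553  0.3948 0.    ]
paint_jar 0.85 [409. 170.] [ 0.6732 -0.2212  0.    ]
paint_jar 0.64 [369. 230.] [ 0.4975 -0.1012  0.    ]
marker 0.58 [442. 158.] [ 0.7061 -0.3191  0.    ]
paint_cup_05 0.72 [368. 228.] [ 0.5024 -0.0988  0.    ]
paint_cup_05 0.67 [252. 234.] [0.4892 0.2335 0.    ]
side [1.50161481 0.4373715  1.16440062]
strip 0.7 [288. 191.] [ 0.5303 -0.0996  0.    ]
pot1 0.92 [297. 200.] [ 0.588  -0.0358  0.038 ]
pot1 0.87 [291. 166.] [ 0.439  -0.1265  0.038 ]
pot2 0.92 [297. 200.] [ 0.588  -0.0358  0.038 ]
pot2 0.87 [291. 166.] [ 0.439  -0.1265  0.038 ]
pot3 0.92 [297. 200.] [ 0.588  -0.0358  0.038 ]
pot3 0.87 [291. 166.] [ 0.439  -0.1265  0.038 ]
pot4 0.92 [297. 200.] [ 0.588  -0.0358  0.038 ]
pot4 0.87 [291. 166.] [ 0.439  -0.1265  0.038 ]
single_pot 0.66 [310. 186.] [ 0.4757 -0.0357  0.    ]
single_pot 0.52 [291. 176.] [ 0.4564 -0.1213  0.    ]
masking_tape 0.51 [423. 237.] [0.5597 0.3979 0.    ]
masking_tape 0.34 [295. 198.] [ 0.5493 -0.0634  0.    ]
paint_jar 0.2 [291. 169.] [ 0.4189 -0.1388  0.    ]
marker 0.7 [208. 206.] [ 0.6935 -0.3347  0.    ]
marker 0.33 [294. 199.] [ 0.5559 -0.0643  0.    ]
```

Run:
```python
from cell import *
import cv2, numpy as np
a=cv2.imread("pics/top0.png")[150:290,290:430]; b=cv2.imread("pics/side0.png")[120:260,220:360]
cv2.imwrite("pics/c0.png",np.hstack([cv2.resize(x,(400,400),interpolation=cv2.INTER_CUBIC) for x in (a,b)]))
for c in ("top","side"):
    f=grab_frame(c)
    T=np.array(f["cam_to_world"])
    def ray(p,z):
        d=T[:3,:3]@np.array([(p[0]-f["cx"])/f["fx"],(p[1]-f["cy"])/f["fy"],1]); return (T[:3,3]+d*(z-T[2,3])/d[2]).round(4)
    for n,z in [("pot1",.038)]:
        for r in tip_of(c,n): print(c,n,r["score"],np.round(r["centre"],1),ray(r["centre"],z))
# wrist look from above, nearer: straight down high over the strip
print(ik([.42,-.08,.3],get_state()["eef_rot"]))
f=grab_frame("wrist"); print(np.round(f["T_tool_cam"],3),f["fx"])
```

```text
top pot1 0.8 [377.8 244.4] [ 0.454  -0.1184  0.038 ]
top pot1 0.72 [369.  230.5] [ 0.4921 -0.0954  0.038 ]
top pot1 0.68 [350.  196.6] [ 0.587  -0.0451  0.038 ]
top pot1 0.55 [362.7 207. ] [ 0.5575 -0.0798  0.038 ]
side pot1 0.91 [292.9 166.9] [ 0.4431 -0.1178  0.038 ]
side pot1 0.76 [290.6 184.8] [ 0.5297 -0.0876  0.038 ]
side pot1 0.73 [290.  177.1] [ 0.4953 -0.1056  0.038 ]
[-3.61196232e-01  4.51573966e-02 -3.04863683e-01  1.22075018e+00
 -3.87941167e-05  2.37358344e+00]
[[-0.001 -0.964 -0.267  0.068]
 [ 1.    -0.001  0.    -0.001]
 [-0.    -0.267  0.964 -0.167]
 [ 0.     0.     0.     1.   ]] 312.4756049587983
```

View pics/c0.png

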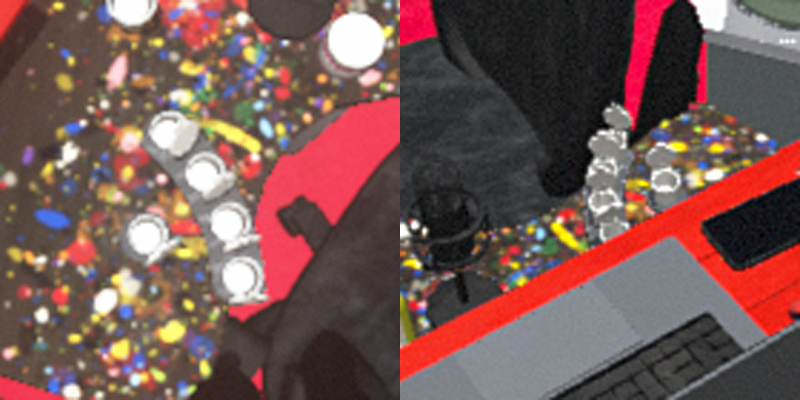

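View pics/top0.png

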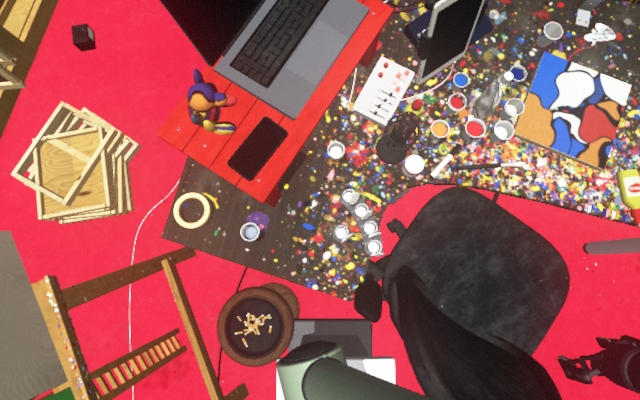

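Run:
```python
from cell import *
import cv2, numpy as np
f=grab_frame("wrist")["img"][:,:,::-1]; b=cv2.imread("pics/side0.png")
cv2.imwrite("pics/c1.png",np.hstack([cv2.resize(x,(400,250),interpolation=cv2.INTER_AREA) for x in (f,b)]))
```

```text
(no output)
```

View pics/c1.png

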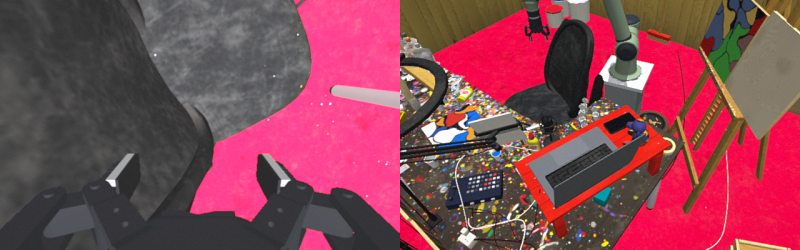

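Run:
```python
from cell import *
import numpy as np, cv2
F={c:grab_frame(c) for c in("top","side")}
f=F["side"];T=np.array(f["cam_to_world"]);g=F["top"];G=np.linalg.inv(np.array(g["cam_to_world"]))
for p in [(272,40),(245,70),(300,60)]:
  d=T[:3,:3]@np.array([(p[0]-f["cx"])/f["fx"],(p[1]-f["cy"])/f["fy"],1])
  for z in (0,.1,.2,.3,.4,.5,.6):
    X=T[:3,3]+d*(z-T[2,3])/d[2]; c=G[:3,:3]@X+G[:3,3]
    print(p,z,X.round(2),(c[0]/c[2]*g["fx"]+g["cx"]).round(),(c[1]/c[2]*g["fy"]+g["cy"]).round())
r=get_state()["eef_rot"]
for z in (.4,.5,.6,.65,.7):
  print(z,ik([.218,-.505,z],r),ik([.218,-.45,z],r), ik([.2,-.3,z],r))
b=F["side"]["img"][20:220,180:380,::-1];a=F["top"]["img"][200:400,320:520,::-1]
cv2.imwrite("pics/c2.png",np.hstack([cv2.resize(x,(400,400)) for x in (a,b)]))
```

```text
(272, 40) 0 [-0.44 -0.64  0.  ] 600.0 611.0
(272, 40) 0.1 [-0.27 -0.55  0.1 ] 582.0 565.0
(272, 40) 0.2 [-0.11 -0.46  0.2 ] 560.0 510.0
(272, 40) 0.3 [ 0.06 -0.36  0.3 ] 534.0 445.0
(272, 40) 0.4 [ 0.23 -0.27  0.4 ] 502.0 365.0
(272, 40) 0.5 [ 0.39 -0.18  0.5 ] 463.0 267.0
(272, 40) 0.6 [ 0.56 -0.08  0.6 ] 412.0 141.0
(245, 70) 0 [-0.13 -0.63  0.  ] 583.0 472.0
(245, 70) 0.1 [ 0.01 -0.54  0.1 ] 565.0 429.0
(245, 70) 0.2 [ 0.15 -0.45  0.2 ] 545.0 379.0
(245, 70) 0.3 [ 0.29 -0.36  0.3 ] 520.0 319.0
(245, 70) 0.4 [ 0.43 -0.27  0.4 ] 490.0 246.0
(245, 70) 0.5 [ 0.57 -0.17  0.5 ] 453.0 155.0
(245, 70) 0.6 [ 0.71 -0.08  0.6 ] 405.0 39.0
(300, 60) 0 [-0.31 -0.42  0.  ] 506.0 550.0
(300, 60) 0.1 [-0.15 -0.35  0.1 ] 489.0 506.0
(300, 60) 0.2 [ 0.   -0.27  0.2 ] 469.0 453.0
(300, 60) 0.3 [ 0.16 -0.2   0.3 ] 445.0 390.0
(300, 60) 0.4 [ 0.31 -0.13  0.4 ] 415.0 313.0
(300, 60) 0.5 [ 0.47 -0.05  0.5 ] 379.0 218.0
(300, 60) 0.6 [0.62 0.02 0.6 ] 332.0 97.0
0.4 [-1.29746774e+00  2.83526461e-01  2.31558307e-01  1.51876347e+00
 -3.45919305e-05  1.43736309e+00] [-1.26737595e+00  1.79890528e-01  9.75037464e-02  1.48834591e+00
 -3.65229794e-05  1.46745489e+00] [-1.18832988e+00 -9.76962663e-02 -1.94588335e-01  1.47384371e+00
 -4.14335647e-05  1.54650095e+00]
0.5 [-1.29746774e+00  3.43613650e-01  5.73079829e-01  1.80019780e+00
 -3.45919305e-05  1.43736309e+00] [-1.26737595e+00  2.27489730e-01  4.12185265e-01  1.75542823e+00
 -3.65229794e-05  1.46745489e+00] [-1.18832988e+00 -5.85652429e-02  9.36729866e-02  1.72297401e+00
 -4.14335647e-05  1.54650095e+00]
0.6 None None [-1.18832988e+00  3.82347419e-02  4.66501874e-01  1.99900291e+00
 -4.14335647e-05  1.54650095e+00]
0.65 None None None
0.7 None None None
```

View pics/c2.png

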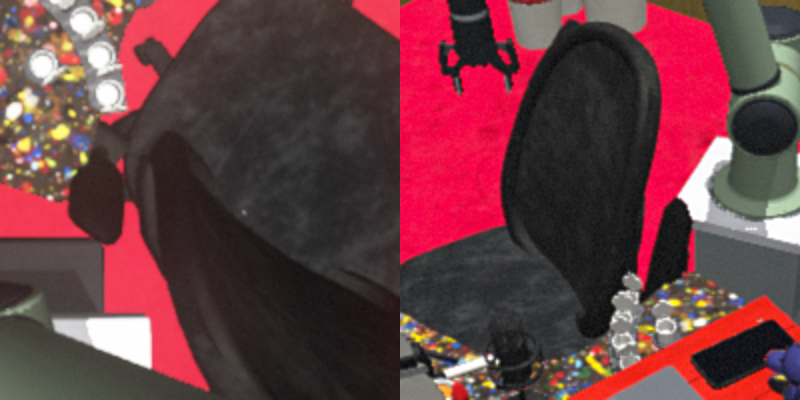

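```bash
cat > h.py <<'E'
from cell import *
import numpy as np, cv2
from scipy.spatial.transform import Rotation as Ro
def rot(psi,tilt):
    """tool x along heading psi, tool z down, wrist leaning by tilt to the left of psi"""
    t=np.array([np.cos(psi),np.sin(psi),0]); l=np.array([-t[1],t[0],0])
    z=-np.cos(tilt)*np.array([0,0,1.])-np.sin(tilt)*l
    return Ro.from_matrix(np.c_[t,np.cross(z,t),z]).as_rotvec()
def view(c):
    s=get_state(); f=grab_frame(c)
    if c=="wrist":
        W=np.eye(4);W[:3,:3]=Ro.from_rotvec(s["eef_rot"]).as_matrix();W[:3,3]=s["position"];T=W@np.array(f["T_tool_cam"])
    else: T=np.array(f["cam_to_world"])
    def ray(p,z):
        d=T[:3,:3]@np.array([(p[0]-f["cx"])/f["fx"],(p[1]-f["cy"])/f["fy"],1]); return (T[:3,3]+d*(z-T[2,3])/d[2])[:2].round(4)
    def proj(X):
        c=T[:3,:3].T@(np.array(X)-T[:3,3]); return c[:2]/c[2]*[f["fx"],f["fy"]]+[f["cx"],f["cy"]]
    return f["img"],ray,proj
E
python3 - <<'E'
from h import *
print(get_state()["clock"])
set_joints([-1.298,0,.45,.9,0,1.437])
print(get_state()["position"],get_state()["clock"])
set_joints([-.1,0,.45,.9,0,2.4])
print(get_state()["position"],get_state()["clock"])
movep([.46,-.04,.2],rot(.5,0))
s=get_state();print(s["position"],s["clock"],s["contact_force"])
im,ray,_=view("wrist"); cv2.imwrite("pics/w1.png",im[:,:,::-1])
for n,z in (("pot1",.038),("strip",0),("single_pot",0)):
  for r in tip_of("wrist",n)[:6]: print(n,r["score"],np.round(r["centre"]),ray(r["centre"],z))
print(get_state()["clock"])
E
```

```text
1.5
[ 0.26757594 -0.6834725   0.85700289] 3.8
[ 7.33237846e-01 -3.38258483e-04  8.59215110e-01] 6.5667
[ 0.460873   -0.04015707  0.2006896 ] 8.9833 [-0.85982782  0.01681914  0.13543301]
pot1 0.96 [364. 216.] [ 0.446  -0.1081]
pot1 0.86 [389. 118.] [ 0.5489 -0.0754]
pot1 0.85 [378.  59.] [ 0.5909 -0.0366]
pot1 0.82 [385. 166.] [ 0.5051 -0.0989]
pot1 0.64 [551.  84.] [ 0.6541 -0.1999]
strip 0.74 [379. 141.] [ 0.525  -0.0873]
single_pot 0.96 [313. 142.] [ 0.487  -0.0209]
9.1833
```

View pics/w1.png

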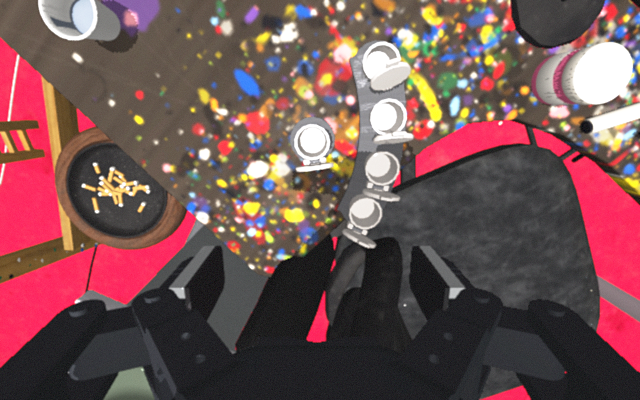

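Run:
```python
from h import *
from scipy.optimize import least_squares
V={c:view(c) for c in("top","side","wrist")}
print("cam clock",get_state()["clock"])
def tri(obs):
    r=least_squares(lambda X:np.concatenate([V[c][2](X)-p for c,p in obs]),[.4,-.1,.1]); print(r.x.round(3),"res",r.fun.round(1))
tri([("top",(372,280)),("wrist",(325,238))])
tri([("top",(367,322)),("side",(320,120))])
tri([("top",(360,315)),("wrist",(242,345))])
tri([("top",(395,262)),("wrist",(395,240))])
for z in(0,.1,.2,.3): print(z,[V["top"][1](p,z) for p in((383,290),(402,325),(424,395))])
# strip fit
P=np.array([[.446,-.1081],[.5051,-.0989],[.5489,-.0754],[.5909,-.0366],[.454,-.1184],[.4921,-.0954],[.555,-.0795],[.589,-.0465]])
a=np.array([81,27,-27,-81])/220e0
def pots(q,a=a,R=.22):
    n=np.array([np.cos(q[2]),np.sin(q[2])]);y=np.array([-n[1],n[0]])
    return np.array(q[:2])+R*(1-np.cos(a))[:,None]*n+R*np.sin(a)[:,None]*y
a=a*1e-3*1e3
r=least_squares(lambda q:(np.tile(pots(q,np.array([.081,.027,-.027,-.081])/.22),(2,1))-P).ravel(),[.52,-.087,2.1])
print(r.x,r.fun.reshape(-1,2).round(4)); PP=pots(r.x,np.array([.081,.027,-.027,-.081])/.22);print(PP)
im=V["wrist"][0].copy()
for p in PP:
    for h in (0,.034):
        ang=np.linspace(0,6.28,40); pts=np.array([V["wrist"][2]([p[0]+.0185*np.cos(t),p[1]+.0185*np.sin(t),h]) for t in ang])
        cv2.polylines(im,[np.round(pts*8).astype(int)],True,(255,0,0) if h else (0,255,0),1,cv2.LINE_AA,3)
cv2.imwrite("pics/w2.png",cv2.resize(im[20:270,270:470,::-1],(480,600),interpolation=cv2.INTER_CUBIC))
```

```text
cam clock 9.3333
[ 0.353 -0.114 -0.097] res [-1.1  0.4  0.6  0.1]
[ 0.264 -0.074  0.135] res [ 0.9 -0.3  1.5  0.1]
[ 0.274 -0.053  0.093] res [-2.8  0.3  1.1  0.5]
[ 0.415 -0.188 -0.045] res [ 2.9 -2.7 -1.8  0.3]
0 [array([ 0.3301, -0.1346]), array([ 0.2364, -0.1834]), array([ 0.0572, -0.2343])]
0.1 [array([ 0.3362, -0.1187]), array([ 0.251, -0.163]), array([ 0.0882, -0.2093])]
0.2 [array([ 0.3422, -0.1028]), array([ 0.2656, -0.1427]), array([ 0.1191, -0.1844])]
0.3 [array([ 0.3483, -0.0869]), array([ 0.2802, -0.1223]), array([ 0.1501, -0.1594])]
[ 0.5262701  -0.08969441  2.03148689] [[ 0.0028 -0.0036]
 [-0.0037 -0.0013]
 [ 0.0008 -0.0008]
 [-0.0003 -0.0047]
 [-0.0052  0.0067]
 [ 0.0093 -0.0048]
 [-0.0053  0.0033]
 [ 0.0016  0.0052]]
[[ 0.44878831 -0.11168966]
 [ 0.50140999 -0.10018537]
 [ 0.54965892 -0.07623899]
 [ 0.59064278 -0.04128599]]
```

View pics/w2.png

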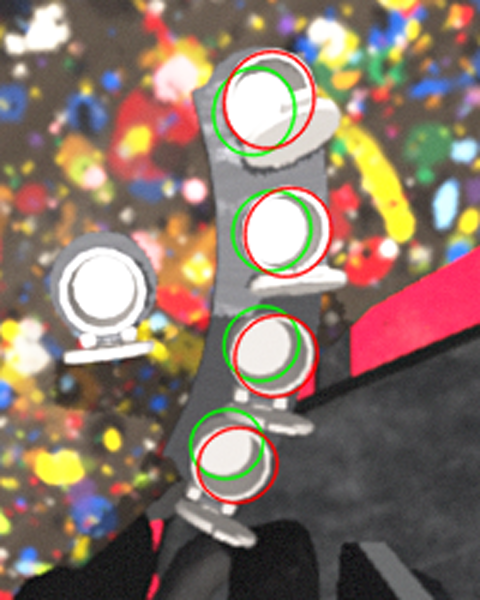

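```bash
cat >> h.py <<'E'
O=np.array([.527,-.087]); PHI=2.0315
def tcp(s,zlow):
    """pose over the row: s (m) from pot 1 along the arc, lowest fingertip corner at zlow"""
    a=(.081-s)/.22; n=np.array([np.cos(PHI),np.sin(PHI)]); y=np.array([-n[1],n[0]])
    p=O+.22*(1-np.cos(a))*n+.22*np.sin(a)*y
    t=-(np.cos(a)*y+np.sin(a)*n); tilt=np.radians(np.interp(s,[0,.17],[20,12]))
    return [*p,zlow+.0145*np.sin(tilt)],rot(np.arctan2(t[1],t[0]),tilt)
def st(m=""):
    s=get_state();print(m,round(s["clock"],2),s["position"].round(4) if hasattr(s["position"],'round') else s["position"],np.round(s["contact_force"],2),s["finger_gap"])
E
python3 - <<'E'
from h import *
print(tcp(-.048,.1),tcp(.162,.04))
grab(20)
movep(*tcp(-.048,.11)); st("above")
p,r=tcp(-.048,.044); move_l(p,.1,r); st("down")
p,r=tcp(.010,.044); print(move_l(p,.05,r,until_force=6)); st("swept")
p,r=tcp(.010,.036); print(move_l(p,.01,r,until_force=1.5)); st("touch")
im,_,_=view("wrist"); cv2.imwrite("pics/w3.png",im[:,:,::-1])
E
```

```text
([np.float64(0.4016202300499485), np.float64(-0.10820256360350426), np.float64(0.1049592920782222)], array([ 2.78754033, -0.17537193, -0.0309228 ])) ([np.float64(0.5913720512557403), np.float64(-0.03859073586762219), np.float64(0.04310784623727173)], array([2.6921367 , 1.18433409, 0.12841381]))
above 10.81 [ 0.4026 -0.1081  0.1154] [0.08 0.57 0.26] -0.0032414444582249758
down 11.62 [ 0.4023 -0.1084  0.0494] [0.8  0.1  0.11] -0.0019484932573309948
False
swept 12.93 [ 0.4593 -0.1078  0.0488] [-0.33 -0.21  0.38] -0.003466128654939054
True
touch 13.27 [ 0.4601 -0.1079  0.0476] [0.77 0.04 2.02] 0.0006327963907706627
```

View pics/w3.png

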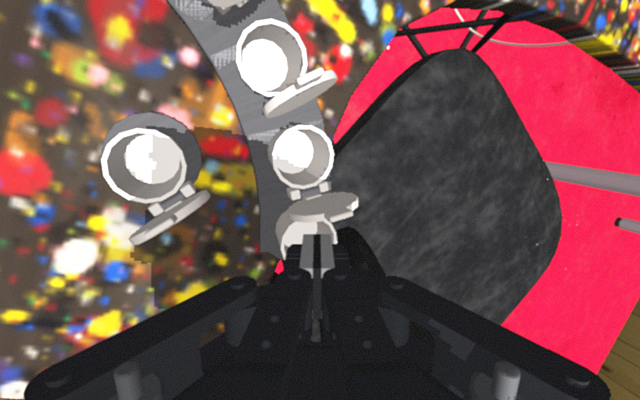

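Run:
```python
from h import *
p,r=tcp(.010,.0435); move_l(p,.03,r)
for k in (1,2,3):
    p,r=tcp(.010+.054*k,.0435); print(move_l(p,.05,r,until_force=8)); st(f"swept{k+1}")
    p,r=tcp(.010+.054*k,.034); print(move_l(p,.01,r,until_force=2.5)); st("touch")
    p,r=tcp(.010+.054*k,.0435); move_l(p,.03,r)
p,r=tcp(.172,.13); move_l(p,.15,r); st("up")
# back over pot 3 high, look
movep([.47,-.03,.22],rot(.5,0)); st("view")
im,_,_=view("wrist"); cv2.imwrite("pics/w4.png",im[:,:,::-1])
```

```text
False
swept2 14.79 [ 0.5112 -0.0939  0.0476] [ 0.09 -0.24 -0.09] 0.0015387013759500848
True
touch 15.22 [ 0.5126 -0.0937  0.0459] [1.6  0.87 0.85] -0.002740118675237349
False
swept3 16.69 [ 0.5583 -0.0679  0.047 ] [ 0.47  0.49 -0.02] 0.004524872894998099
True
touch 17.11 [ 0.5589 -0.0675  0.0451] [-0.01 -0.5   0.02] 0.0008673044330092094
False
swept4 18.58 [ 0.5977 -0.0311  0.0464] [-0.51  0.72  0.6 ] 0.0027736110199696198
False
touch 19.68 [ 0.598  -0.0311  0.0371] [ 0.18 -0.23 -0.39] -0.0006327844043275109
up 20.88 [ 0.5973 -0.031   0.1322] [0.39 0.53 0.25] -5.954593265892337e-06
view 21.52 [ 0.4704 -0.0302  0.219 ] [ 0.14  0.06 -0.6 ] 0.0007125322114619947
```

View pics/w4.png

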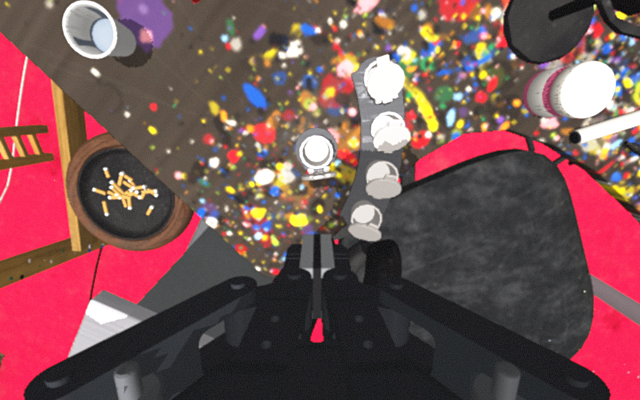

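Run:
```python
import cv2
a=cv2.imread("pics/w4.png")[40:250,330:430]
cv2.imwrite("pics/w5.png",cv2.resize(a,(286,600),interpolation=cv2.INTER_CUBIC))
```

```text
(no output)
```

View pics/w5.png

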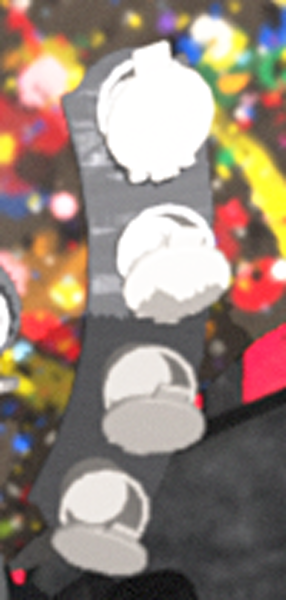

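Run:
```python
from h import *
_,_,proj=view("wrist"); st()
for k,obs in enumerate([(365,232),(384,188),(392,138),(385,84)]):
    p,_=tcp(.054*k,0); a=(.081-.054*k)/.22
    n=np.array([np.cos(PHI),np.sin(PHI)]); y=np.array([-n[1],n[0]]); t=np.append(-(np.cos(a)*y+np.sin(a)*n),0)
    h=np.array([p[0],p[1],.032])-.0215*t
    print(k+1,obs,"rim",proj([p[0],p[1],.034]).round())
    for d in (0,10,20,30,40,50,60,75):
        c,s=np.cos(np.radians(d)),np.sin(np.radians(d)); u=c*t+s*np.array([0,0,1]); w=-s*t+c*np.array([0,0,1])
        print("  ",d,"centre",proj(h+.0215*u+.005*w).round(),"tab",proj(h+.047*u+.005*w).round())
```

```text
21.62 [ 0.4702 -0.0298  0.2184] [0.17 0.4  0.19] 0.0014188116776270628
1 (365, 232) rim [367. 218.]
   0 centre [368. 219.] tab [377. 200.]
   10 centre [368. 221.] tab [378. 203.]
   20 centre [368. 223.] tab [378. 207.]
   30 centre [367. 226.] tab [378. 213.]
   40 centre [366. 229.] tab [377. 219.]
   50 centre [365. 232.] tab [375. 226.]
   60 centre [364. 235.] tab [372. 233.]
   75 centre [362. 240.] tab [368. 244.]
2 (384, 188) rim [382. 175.]
   0 centre [383. 176.] tab [388. 154.]
   10 centre [383. 178.] tab [389. 156.]
   20 centre [384. 180.] tab [390. 160.]
   30 centre [384. 182.] tab [391. 165.]
   40 centre [384. 185.] tab [391. 171.]
   50 centre [383. 189.] tab [391. 178.]
   60 centre [383. 192.] tab [390. 186.]
   75 centre [382. 197.] tab [388. 198.]
3 (392, 138) rim [387. 127.]
   0 centre [388. 127.] tab [387. 103.]
   10 centre [389. 129.] tab [389. 104.]
   20 centre [389. 131.] tab [391. 107.]
   30 centre [390. 133.] tab [392. 112.]
   40 centre [391. 136.] tab [394. 117.]
   50 centre [391. 139.] tab [395. 124.]
   60 centre [391. 143.] tab [396. 132.]
   75 centre [392. 148.] tab [398. 145.]
4 (385, 84) rim [380.  76.]
   0 centre [380.  76.] tab [374.  51.]
   10 centre [381.  77.] tab [375.  51.]
   20 centre [382.  78.] tab [378.  52.]
   30 centre [384.  80.] tab [380.  56.]
   40 centre [385.  83.] tab [383.  61.]
   50 centre [386.  86.] tab [386.  67.]
   60 centre [387.  89.] tab [389.  74.]
   75 centre [389.  95.] tab [393.  86.]
```

Run:
```python
from h import *
f=grab_frame("wrist"); TT=np.array(f["T_tool_cam"])
W=np.eye(4);_,r=tcp(.010,0);W[:3,:3]=Ro.from_rotvec(r).as_matrix();W[:3,3]=[.4601,-.1079,.0476];T=W@TT
def proj(X):
    c=T[:3,:3].T@(np.array(X)-T[:3,3]); return c[:2]/c[2]*[f["fx"],f["fy"]]+[f["cx"],f["cy"]]
im=cv2.imread("pics/w3.png")
im=cv2.resize(im[170:290,250:390],(800,686),interpolation=cv2.INTER_CUBIC)[:600]
P=lambda X:tuple(int(v) for v in np.round((proj(X)-[250,170])*800/140))
n=np.array([np.cos(PHI),np.sin(PHI)]); y=np.array([-n[1],n[0]])
for k in (0,):
    p,_=tcp(.054*k,0); a=(.081-.054*k)/.22
    t=np.append(-(np.cos(a)*y+np.sin(a)*n),0);l=np.array([-t[1],t[0],0])
    h=np.array([p[0],p[1],.032])-.0215*t
    for d,col in ((0,(0,0,255)),(20,(0,255,0)),(45,(255,0,0))):
        c,s=np.cos(np.radians(d)),np.sin(np.radians(d)); u=c*t+s*np.array([0,0,1]); w=-s*t+c*np.array([0,0,1])
        pts=[P(h+(.0215+.0195*np.cos(g))*u+.0195*np.sin(g)*l+.006*w) for g in np.linspace(0,6.28,40)]
        cv2.polylines(im,[np.array(pts)],True,col,1); cv2.circle(im,P(h+.05*u+.006*w),4,col,2)
    pts=[P(np.array([p[0],p[1],.034])+.0185*(np.cos(g)*t+np.sin(g)*l)) for g in np.linspace(0,6.28,40)]
    cv2.polylines(im,[np.array(pts)],True,(0,255,255),1)
cv2.imwrite("pics/w6.png",im)
```

```text
(no output)
```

View pics/w6.png

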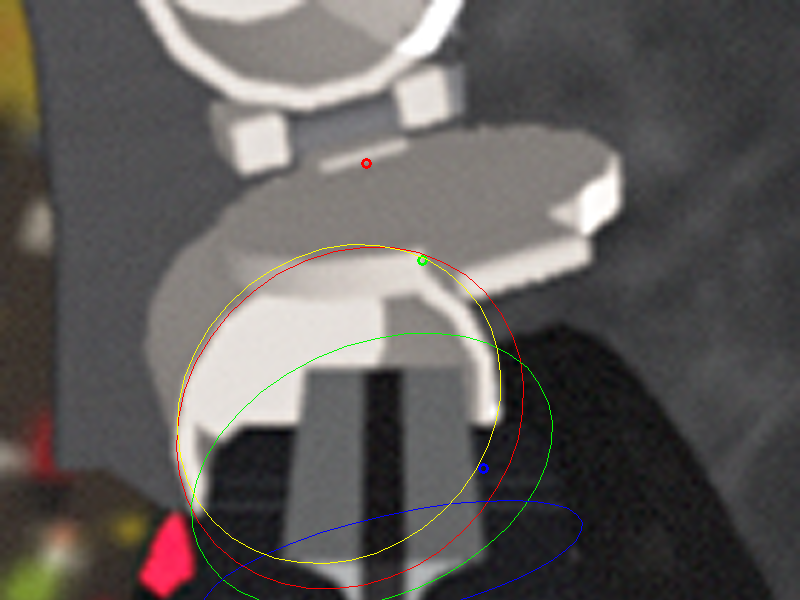

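Run:
```python
from h import *
p,r=tcp(.010,0); p[2]=.09; movep(p,r); st("above")
for z in (.065,.055,.047,.041):
    p[2]=z; hit=move_l(p,.08,r,until_force=5); st(f"{z} {hit}")
    if hit: break
view("wrist")
for q in silhouettes("wrist","lid1")[:6]:
    ys,xs=np.nonzero(q["mask"]); print(round(q["score"],2),np.round(q["centre"]),len(xs),xs.min(),xs.max(),ys.min(),ys.max())
```

```text
above 22.32 [ 0.46   -0.1074  0.0899] [ 0.29 -0.14  0.26] -0.002061927003366763
0.065 False 22.78 [ 0.4603 -0.1081  0.0657] [ 0.44 -0.87  0.61] -0.0017218812243910112
0.055 False 23.06 [ 0.4593 -0.1079  0.0551] [ 0.88  1.15 -0.5 ] 5.316897049276785e-05
0.047 False 23.31 [ 0.4593 -0.1078  0.047 ] [ 0.72  0.06 -0.51] 0.000604058289556063
0.041 False 23.56 [ 0.4591 -0.1078  0.0408] [-0.22 -0.96 -0.42] -0.0013064611259561553
0.94 [287.  62.] 5349 252 329 8 108
0.73 [280. 106.] 23538 171 356 0 265
0.59 [321. 176.] 2640 284 356 144 202
0.5 [341. 241.] 135 331 353 238 264
```

Run:
```python
from h import *
im,_,proj=view("wrist"); cv2.imwrite("pics/w7.png",im[:,:,::-1]); print(get_state()["clock"])
g=cv2.cvtColor(im,cv2.COLOR_RGB2GRAY)
ch=" .:-=+*#%@"
for v in range(180,300,3): print(v,"".join(ch[min(9,int(x)//26)] for x in g[v,260:390:2]))
p,_=tcp(0,0); a=.081/.22
n=np.array([np.cos(PHI),np.sin(PHI)]); y=np.array([-n[1],n[0]]); t=np.append(-(np.cos(a)*y+np.sin(a)*n),0);l=np.array([-t[1],t[0],0]); h=np.array([p[0],p[1],.032])-.0215*t
for d in (0,10,20,45,70):
    c,s=np.cos(np.radians(d)),np.sin(np.radians(d)); u=c*t+s*np.array([0,0,1]); w=-s*t+c*np.array([0,0,1])
    print(d,[proj(h+A*u+B*l+.006*w).round().tolist() for A,B in((.041,0),(.05,0),(.0215,.0195),(.0215,-.0195))])
print("rim",[proj(np.array([p[0],p[1],.034])+A*t+B*l).round().tolist() for A,B in((.0185,0),(-.0185,0),(0,.0185),(0,-.0185))])
```

```text
23.7083
180 :::::::::::=#*++*#@@@@@@@@@@@@@@@@@@@@@@@@@@@#:::::::::::::::::::
183 :::::::::::::=+********@@@@@@@@@@@@@@@@@@@@@*.:::::::::::::.:....
186 ::::::::::::-=+***********@%#*######**@@@@*:::.::.:::::::::..:...
189 ::::::::::::=+*************************+=::::::::::::::::::::....
192 ::::::::::::-+***********************+-:::::::::::::::::::::....:
195 :::::::::::::=********************+-::::::::::::::::---::::::..::
198 ::::::::::::::=*****************-::::::::::::::::::::::::::::::::
201 .:::::::::::::::-=+**+++***+=--:::::::::::::::::::::::::::::::::.
204 .:::::::::::::::::::::::--::::::::::::::::::::.:::::::..:::::::..
207 :::::::::::::::::::::::::::::::::::::::::::::.........::::::::.:.
210 =:::::::::::::::-=======--::::::::::::::::............:::::::::.:
213 -:::::::::::::=============--:::::::-:.::...::....::::::::::.::::
216 ::::::::::::=============-===--:::::::...:....:.::::::::::..:::::
219 .::::::::::============+*##%%####*-:::.......::::::::::::::::::::
222 .:::::::::==========*#########+++#%*=:..:::::.....:::..::::::::::
225 .::::::::-========*#%#%######%*===+###
[... 1415 characters left out ...]
 . . .... . 
288 .   .  .  ..   .  . ...........  .  . .   .. . .  ... .. ..   . .
291   . ....   .... .    .  ........ . .. .   . . ..   . .    . ..   
294  .. . ..     ...   .. .  ....... .. ... ..  . . ...      .   ....
297  ..    . ...      .  .  .......    .    ...    .     ..  .  .....
0 [[317.0, 215.0], [318.0, 199.0], [284.0, 249.0], [346.0, 243.0]]
10 [[321.0, 221.0], [323.0, 207.0], [285.0, 254.0], [348.0, 247.0]]
20 [[325.0, 230.0], [328.0, 217.0], [286.0, 260.0], [351.0, 253.0]]
45 [[334.0, 261.0], [340.0, 255.0], [289.0, 278.0], [355.0, 269.0]]
70 [[338.0, 298.0], [345.0, 302.0], [290.0, 296.0], [356.0, 285.0]]
rim [[315.0, 214.0], [312.0, 271.0], [284.0, 247.0], [342.0, 241.0]]
```

Run:
```python
from h import *
p,r=tcp(.010,0); p[2]=.02
hit=move_l(p,.035,r,until_force=4); st(hit)
im,_,proj=view("wrist"); cv2.imwrite("pics/w8.png",im[:,:,::-1])
g=cv2.cvtColor(im,cv2.COLOR_RGB2GRAY); ch=" .:-=+*#%@"
for v in range(195,280,3): print(v,"".join(ch[min(9,int(x)//26)] for x in g[v,260:390:2]))
p,_=tcp(0,0); a=.081/.22
n=np.array([np.cos(PHI),np.sin(PHI)]); y=np.array([-n[1],n[0]]); t=np.append(-(np.cos(a)*y+np.sin(a)*n),0);l=np.array([-t[1],t[0],0]); h=np.array([p[0],p[1],.032])-.0215*t
for d in (0,10,20,30,45):
    c,s=np.cos(np.radians(d)),np.sin(np.radians(d)); u=c*t+s*np.array([0,0,1]); w=-s*t+c*np.array([0,0,1])
    print(d,[proj(h+A*u+B*l+.006*w).round().tolist() for A,B in((.041,0),(.05,0),(.0215,.0195),(.0215,-.0195))])
```

```text
False 24.46 [ 0.4594 -0.1079  0.0199] [ 0.15  1.01 -1.39] -0.0027010797428161813
195 -=::::::::::::::::-=++*******#@@@@@@@@@@@@@@@@@@@@@@-:::::::::::.
198 --::::::::::::::::==+*********##***+**+*%@@%%%%@@*-:::::--:::::..
201 :-::::::::::::::::==**************************#+:.::::::-:::::::.
204 ::::::::::::::::::-+************************=::::::::::::::::::::
207 :::::::::::::::::::=********************+-::::::::::::::::..:::::
210 ....::::::::::::::::=****************++-:::::::::.:::::.::.::::::
213 ....:::::::::::::::::--=+*+++++*++=-::::::::::...........::::::::
216 .::::::::::::::::::::::::::::::::::::::-:::::..........:.::::::::
219 .-=-:::::::::::::::::---====--=+*****####+:::.:..:..::::::::::.::
222 :-==:::::::::::::::-=========-=##########+:::...:.::::::::::::.::
225 :---:::::::::::::-=============##########=::.:::.::::::::::..:::.
228 ..::::::::::::::==============+##########-::::::...:..:::...:::::
231 ....:::::::::::===============+##########-::::::.:::..:::::::::::
234 ..:.::::::::::========-----:::-====+####***=...    .:::::::::::::
237 ....:::::::::-========-----.  :----
[... 649 characters left out ...]
       .  .
267 -:::::::::::. .. . .-------.  .------:   ..  *@@@@@.    .       .
270 ::........:..   ..    .-+*+...:+*=:. . .     -@@@@:     .. .     
273 ..........    .    .  .  -+...:+:     ... ..   =@#           .. .
276 ......... .   ....... .  .=...:=  .. ........ . :    ..  .....   
279 .:::::...   . ...... .    ...... . .  .....             .....    
0 [[331.0, 227.0], [332.0, 210.0], [293.0, 266.0], [362.0, 258.0]]
10 [[336.0, 235.0], [339.0, 219.0], [295.0, 272.0], [365.0, 263.0]]
20 [[341.0, 246.0], [345.0, 232.0], [297.0, 279.0], [368.0, 269.0]]
30 [[346.0, 259.0], [352.0, 247.0], [299.0, 287.0], [370.0, 276.0]]
45 [[352.0, 282.0], [360.0, 276.0], [300.0, 299.0], [373.0, 288.0]]
```

Run:
```python
from h import *
for k in range(4):
    p,r=tcp(.010+.054*k,0)
    if k:
        p[2]=.06; move_l(p,.15,r)
        p[2]=.021; h=move_l(p,.1,r,until_force=6); print("a",h)
    p[2]=.011; h=move_l(p,.025,r,until_force=3.5); st(f"lid{k+1} {h}")
    if k==0:
        im,_,_=view("wrist"); cv2.imwrite("pics/w9.png",im[:,:,::-1])
    p[2]=.06; move_l(p,.15,r)
    if k==0:
        im,_,_=view("wrist"); g=cv2.cvtColor(im,cv2.COLOR_RGB2GRAY); ch=" .:-=+*#%@"
        for v in range(195,280,4): print(v,"".join(ch[min(9,int(x)//26)] for x in g[v,260:390:2]))
        st()
        break
```

```text
lid1 True 24.77 [ 0.4602 -0.1081  0.017 ] [-1.97  1.94 11.06] -0.0009365033327164347
195 ::::::::::::::-----=+=--:::::::::::::::::::::::::::::::::::::::.:
199 :::::::::::::::::::*########-::::::::::::::::::::::::::::::::...:
203 ::::::::::::--=====*%%%%%%%#-:::::::::::::..:::::::.::::::::.:.::
207 :::::::::-=========#%%%#%%%#-:::::::::::...........::::::::::::::
211 ::::::::==========+**##%%###*+-::....::....:...::::::::::::::::..
215 ::::::-========+#%%#%%#%%#%#%#%#+:.....:.::.::::::::::::.:::::.:.
219 ::::::-=====+*%%#%%%%%##%%#%###%%%+.::::::.:..::::...::::::::.:.:
223 ::::::=====+%%%%%%%%%%%%#%%##%####%+:::::..:..:::::::::::::::::..
227 ::::::-===*%%%%%%%%%%%%%#%%%##%####%=     .   .:::::::::::::::...
231 :::::::==#%%%%%%%%%%%%%%%%##%%%##%#%+  .        .::::::::::::::::
235 ::::::::=#%%%#%%%%%#%#-----...:----*@.       .    :::::::::::::::
239 ::::::::+%%%%%%#%%%#%*-----.  :----=%.              :::::::::::::
243 ::::::::*%%%%%#%#####+-----. .:-----.          ..    ::::::::....
247 ....::::-#%%%%+.   ..------.  .-----:  . .  .  .....  ::::::::...
251 ........:=#%%*.   ...------.  .------    . .           .:::......
255 ::::--:.::=#%- . ...:------   .------.......     .  .   .::......
259 -:.....===:-=...... :------.  .------. ......  .....   . .:.....:
263 :.....======:...... ------:  ..------: .. .. . ..... . .  .::..:.
267 ..... .-===-  . .. .:------   .------:.. ...   .   .     ....::::
271 ....    .--:. .        .-*+...:*+:  . ........   .. . .   ...::::
275 ....        ......... .. .=...:=.. .........   .  . . .  . ..::::
279 ... .       .. ..... .... .....    ... ...... .    .  . .    .  .
 25.32 [ 0.4591 -0.1077  0.0593] [-0.22  0.09  0.29] 0.0009766923077316333
```

Run:
```python
from h import *
ch=" .:-=+*#%@"
for k in (1,2,3):
    p,r=tcp(.010+.054*k,0)
    p[2]=.06; move_l(p,.15,r)
    p[2]=.0205; h=move_l(p,.12,r,until_force=5); print("a",h)
    if not h: p[2]=.0150; h=move_l(p,.015,r,until_force=3)
    st(f"lid{k+1} {h}")
    p[2]=.06 if k<3 else .12; move_l(p,.2,r)
im,_,_=view("wrist"); cv2.imwrite("pics/w10.png",im[:,:,::-1]); g=cv2.cvtColor(im,cv2.COLOR_RGB2GRAY)
st()
for v in range(190,400,5): print(v,"".join(ch[min(9,int(x)//26)] for x in g[v,240:400:3]))
```

```text
a False
lid2 True 26.67 [ 0.5124 -0.0942  0.0167] [-0.68  0.63  5.65] 0.0027791381483551567
a False
lid3 True 28.42 [ 0.5595 -0.068   0.0162] [-1.05  1.    6.6 ] -0.0032295656901692037
a False
lid4 True 30.19 [ 0.5987 -0.0312  0.0158] [0.21 1.22 4.91] 0.004484395135008219
 30.92 [ 0.5966 -0.0309  0.1183] [-0.36 -0.27  0.11] 0.00011332390739288277
190 *===----::::::-==#######-:::::-###*+=*===#*#-::-+#=-:-
195 =--:::.::::::-+###########-::::--::::::-*--=+-:::-::::
200 ......:..::::+#############--::-=-..::.:-:::::::::.--:
205 .........:::-##############*:-:::-:.::::-::--:-:-:::-:
210 .........:::+##############*--::=:..:...::---:::-=----
215 ::.......:::-##############---=-:.....:.::-------:-=+=
220 --::=+-::::::#############*.:=-=+-::::::::--:::-++-==:
225 ...-+*=.::::::+##########-:::-==%+::--::--::::==---++:
230 :.......::::::-##*######::.--.-+%%=:::--=--=--::::::::
235 -::.....:::::::=-:##*=---  :---=#%+::-==------::+%=--:
240 -:...:::::::-==--*+=-----  ----+*%#=::-----=#%#--=--::
245 :::::-:::::===--=-   ----  ----   =+--==-:::-+=-=::==-
250 :----:::::-=-=*#.. ..----  :---...  :::
[... 1025 characters left out ...]
       . .  .         ..::     . . .   ...     . ...
345 ... . ..... .  .   .           .         .....    . ..
350  ..  .     . .        .    . .       .     .   ..   . 
355   .     ..   .  ..       . . .   . .    .        .    
360    ..  .    . ..     .   . .  ..      .     .     ... 
365                  .    .   .      .      .        .    
370         .      .           .  .  .             .  .   
375  . .   .   .            .           ...     .  .   .  
380    .     .  .       .. .   .         .. ..           .
385  ...        .    .  .    . .. .   ...                 
390            . ..  ..   .  ..   . ..        ..  ...  .  
395     . .. .    .   .      .         .          .     .
```

```bash
python3 -c "
from cell import *
print(sign_off())"
```

```text
the job is handed in; nothing more can be done
None
```

I handed the job in at about 31 s with lids 1 to 4 shut in order, but by pressing each one from above: my first light sweep only folded lids 1–3 to about 45° and lid 4 to about 35°. I saw lid 1 lying shut in the camera image, while for lids 2–4 I rely on the contact force when pressing. The highest reading was about 11 N (limit 20 N), and I did not re-check the strip, the single pot or the other things on the desk before handing in.

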